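# Tuck the scale plate under the copy board's leaf and hold it flat

## Task

Pick up the steel scale plate by its black grip, lay it on the grey copy board and slide its whole long front edge under the hinged metal leaf, squarely, until it meets the stop inside; do not lift the leaf. Finish while still holding the plate there, pressed firmly down flat on the board for the picture: do not let go. Leave the lens cap, the cork and the eraser where they are.

Things in the scene. Friction and masses are not known exactly. Their poses are not given: they have to be found in the camera images.
- deck: Copy board: fixed grey slab 220 x 220 x 14 mm, lines on its near half. Origin: centre of its underside; x points to the leaf, y left. Free from x = -110 to +10 mm. Over its far half: a level metal leaf, 170 mm wide, 4 mm thick: front edge at x = +10, hinge at x = +97, underside 7 mm above the board's top. Under it a 7 mm high stop bar, front face at x = +35: a slot 25 deep, sides open.
- scale_plate: Steel plate 75 (x) x 120 (y) x 4 mm, about 0.15 kg, black marks along its rear (-x) edge. Origin: centre of its underside. Black grip block 34 (x) x 14 (y) mm on it at x = -15, y = 0, from 4 to 37.5 mm above the underside: grasp across the 14 mm. Its front edge (x = +37.5) goes 25 mm under the leaf, plate and board axes parallel. Finally pressed on the board with about 10 N (over 4 N).
- edge_left (a point): Left (+y) end of the plate's front edge, at its underside: (+37.5, +60, 0) mm in the plate's frame.
- edge_right (a point): Right (-y) end of the plate's front edge, at its underside: (+37.5, -60, 0) mm in the plate's frame.
- leaf (a joint): Hinge angle of the leaf, rad: 0 lying down on the stop bar, growing as its front edge is lifted. Light (0.12 kg), it swings up freely and falls back by its own weight.
- lens_cap: Black round lens cap, 35 mm across, 12 mm high, loose on the bench; a bystander. Origin: centre of its underside.
- cork: Cork, 27 mm across, 24 mm high, standing loose on the bench; a bystander. Origin: centre of its underside.
- eraser: Blue and white eraser, 20 x 44 x 11 mm, loose on the bench; a bystander. Origin: centre of its underside.
There are look-alikes about, which are no part of the job. Several things have the shape of the scale_plate; the one meant has the colours described above.

How it is judged:
By the outcome, as a careful person would: the job done as asked, in the order asked, and still so for the second after the job is handed in, while the arm keeps its last pose, push and grip.
It also fails if it takes over 34 s, if anything falls off the work surface, if the arm or the gripper's body presses on something with over 40 N, if the wrist force passes 120 N, or if a joint passes its speed limit or range.

## Robot

A 6-joint arm with a two-finger parallel gripper is mounted at the origin on a cart in front of the work surface, level with it; the furniture and walls round the work are solid. World frame = base frame: x ahead of the robot, y to its left, z up, the work surface at z = 0. Lengths are in m, angles in degrees, forces in N, time in s.
With the tool pointing down it reaches from about 0.35 to 0.975 m from the base axis. Payload 17.4 kg.
Tool frame: the origin (TCP) lies at the very end of the fingers, on their centre line; the grasp point (between the pads) lies bot.tcp_to_grasp behind it (bot.tcp_to_grasp is the distance from the TCP to the grasp point, in m); z points along the fingers, x is the direction in which the jaws open and shut, and the axes are right-handed (so a half turn about z gives the same grasp; the last joint's range is limited). The gripper opens to 85 mm and grips with 20 to 120 N. Pads are 22 mm wide; open, the fingers measure 114 mm over their backs; the gripper's body (76 mm by 85 mm) begins 54 mm behind the grasp point. The pads swing forward as they close: fully open they stand 13 mm farther back than shut.
Start: joints at [67.391, 6.646, 82.598, -0, 90.757, -2.166], TCP at [0.236, 0.632, 0.198] pointing down, gripper open.
Joint ranges: [-162.19, 162.19], [-47.58, 125.68], [4.15, 143.07], [-65.23, 245.23], [0.69, 171.88], [-170.13, 170.13]. Speed limits (degrees/s): [108.29, 108.29, 127.2, 180, 180, 180].

## Interface

Orientations are given as a 3x3 rotation matrix whose columns are the frame's x, y, z axes.
In Python, from bench import bot gives the robot as it stands. The module is installed in compiled form; this text tells all that it offers.
- The arm moves only by the tool send_rows, never from a script. Its argument "rows" is a list that holds one entry, the list of rows, each a list of 7 numbers: the shift along the tool's x, y, z in m, then the turn, a rotation vector about the tool's x, y, z in rad, then the closure, from -1 (fully open) to 1 (shut). In form: [[[x, y, z, ax, ay, az, jaw], ...]]. A call has 1 to 10 rows; each row shifts and turns the commanded pose from where the row before left it, along the tool's axes as they then stand; what a row does not reach is not made up. A row lasts 1/10 s, in which the tool goes at most 50 mm and 8.59 degrees, less where a joint would pass 70% of its speed; a pose out of reach is approached as far as the arm can. A call with a gripper value outside its range is refused whole. The fingers move at their own pace and stop on an object; "grip_force" is the grip in N (left out, the last holds). Time passes only in rows, so rows that do not move let the fingers close. It gives the time, the measured TCP pose, the force and the opening at its end, in the units of the state.
- bot.get_obs(): the state, without advancing time (a new reading comes with each control period).
- bot.read_camera(name): name is "scene" or "top" or "wrist"; returns a dict with "pixels" (420x560x3 uint8, red, green, blue), "fx", "fy", "cx", "cy" (pixels), "xyz" and "attitude" of the camera in the world; the wrist camera has in their place "T_tool_cam" (4x4, takes a point from camera to tool coordinates, whose origin is the TCP and whose axes are the tool frame's). Camera axes: x right, y down, z forward; pixel columns grow to the right and rows downward; lengths in m; the calibration is good to about 2 mm. A picture is of the moment at which its call begins: read the wrist's pose just before it. There is no depth.
- bot.finish_job(): hands the job in, once; it reports no verdict.
Trained networks look in a picture, given as the dict that the camera call returned (one of the last four; its "shot" number tells which), for a name from the list of things; names that differ only in an ending like _2 or _b are one class to them, and where a whole thing is asked for, a point or a joint stands for the part that bears it (a point fixed in the world has none). Each returns a list of dicts, best first, with "score" (0 to 1); they miss things now and then, are a little off and sometimes report something else, mostly with a low value. They report only what shows in the picture. A call takes as long as a camera call. They do not tell look-alikes from the thing itself.
- bot.boxes_of(picture, target): "at" ([column, row] in pixels, amid what is visible of it).
- bot.silhouettes(picture, target): "pixels" (420x560 bool, what is visible of it) and "at" ([column, row] in pixels, amid what is visible of it).
- bot.place_of(picture, target): "at" ([column, row] in pixels: a listed point, or the origin of a listed thing).
The state is a dict: "time": time; "qpos": joint angles; "joint_velocities": joint speeds; "tau": joint torques, N m; "ee_pos": TCP position; "eef_rot": TCP orientation; "ft_force": force on the tool from outside, world axes, zero at the start; "wrist_torque": the same for the moment, N m; "opening": finger opening in m.
Only numpy, scipy, OpenCV 4.12 (cv2) and the standard library are available. Lean on these libraries where they do the work, as an engineer would, in place of code of your own. Each camera call takes 0.05 s, during which the arm holds its last target. There are 200 camera calls.

## Working session

There is one attempt and no reset: what is moved stays moved. The work goes in short steps, Python scripts to look and compute and a tool call to move; the robot and the scene stay as the last step left them, time stands still between calls to the robot, and variables do not carry over. Pictures are saved under pics/ and viewed, about 8 in all and at most 12, crops included, and the job is handed in when it is done.

Besides the shell and the picture viewer there is one more tool, called after ">>>" as a command line: name --argument value ..., lists and objects as JSON in quotes. send_rows: Moves the arm, as the interface text tells. Its arguments: {"type":"object","properties":{"rows":{"type":"array","items":{"type":"array","items":{"type":"array","items":{"type":"number"}}}},"grip_force":{"type":"number"}},"required":["rows"]}

```bash
mkdir -p pics; cat > h.py <<'E'
import numpy as np, cv2
from bench import bot
def ray(p,uv):
    d=np.array([(uv[0]-p["cx"])/p["fx"],(uv[1]-p["cy"])/p["fy"],1.0])
    return d
def pose(p,obs=None):
    if "T_tool_cam" in p:
        T=np.array(p["T_tool_cam"]);R=np.array(obs["eef_rot"]);t=np.array(obs["ee_pos"])
        return R@T[:3,:3], R@T[:3,3]+t
    return np.array(p["attitude"]).reshape(3,3), np.array(p["xyz"])
def onz(p,uv,z,obs=None):
    R,t=pose(p,obs); d=R@ray(p,uv); return t+d*(z-t[2])/d[2]
def proj(p,X,obs=None):
    R,t=pose(p,obs); c=R.T@(np.array(X)-t); return np.array([p["fx"]*c[0]/c[2]+p["cx"],p["fy"]*c[1]/c[2]+p["cy"]])
def save(p,n): cv2.imwrite("pics/"+n,p["pixels"][:,:,::-1])
E
python3 - <<'E'
from h import *
print(bot.tcp_to_grasp, bot.get_obs()["ee_pos"], bot.get_obs()["ft_force"])
ims=[]
for n in ("scene","top"):
    p=bot.read_camera(n); save(p,n+"0.png")
    print(n,p["xyz"],p["fx"])
    for t in ("scale_plate","deck","leaf","lens_cap","cork","eraser"):
        for b in bot.place_of(p,t)[:5] if t!="leaf" else bot.boxes_of(p,t)[:3]:
            print(t,np.round(b["at"]),round(b["score"],2),np.round(onz(p,b["at"],0.0),3))
E
```

```text
0.0187 [0.23568361 0.632261   0.19741223] [-0.30285235 -1.01500232 -0.06638709]
scene [0.01010027 0.46653658 0.47880846] 400.8001629578935
scale_plate [382. 233.] 0.91 [ 0.349 -0.163  0.   ]
scale_plate [411. 200.] 0.7 [ 0.375 -0.326  0.   ]
scale_plate [302. 240.] 0.65 [ 0.452 -0.03   0.   ]
scale_plate [335. 201.] 0.58 [ 0.503 -0.203  0.   ]
deck [172. 274.] 0.62 [0.557 0.21  0.   ]
leaf [174. 285.] 0.63 [ 0.527  0.224 -0.   ]
leaf [152. 254.] 0.59 [0.638 0.203 0.   ]
lens_cap [310. 173.] 0.45 [ 0.645 -0.273  0.   ]
cork [270. 191.] 0.4 [ 0.651 -0.132  0.   ]
eraser [255. 200.] 0.47 [ 0.646 -0.075  0.   ]
top [ 0.27284073 -0.05394668  1.07095487] 392.7090272959545
scale_plate [392. 266.] 0.79 [ 0.374 -0.34   0.   ]
scale_plate [347. 217.] 0.63 [ 0.495 -0.208  0.   ]
scale_plate [285. 225.] 0.61 [ 0.457 -0.04   0.   ]
deck [201. 180.] 0.89 [0.558 0.21  0.   ]
leaf [207. 158.] 0.65 [0.627 0.203 0.   ]
lens_cap [369. 166.] 0.58 [ 0.65  -0.261  0.   ]
cork [330. 158.] 0.42 [ 0.663 -0.149  0.   ]
```

View pics/top0.png

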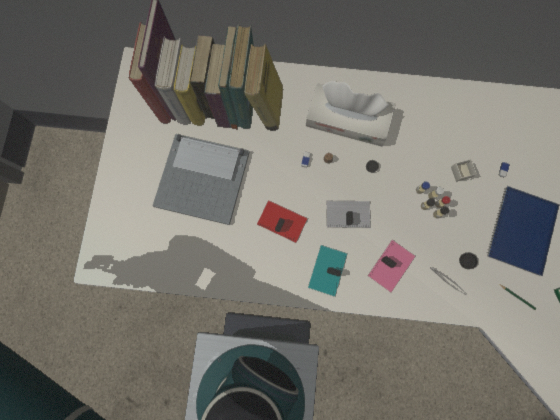

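View pics/scene0.png

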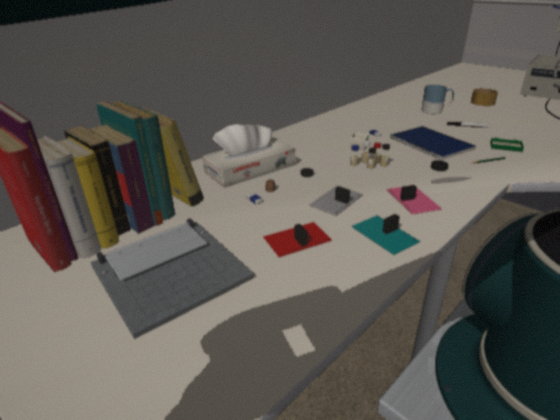

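Candidates in the top view are red (283,222), bare steel-grey (349,214), teal (328,270) and pink (392,266). By the description I choose the steel one at (349,214). A crop will check it, and I'll fit the outlines.

```bash
python3 - <<'E'
from h import *
p=bot.read_camera("top")
def rect(m,z):
    c,_=cv2.findContours(m.astype(np.uint8),cv2.RETR_EXTERNAL,cv2.CHAIN_APPROX_NONE)
    c=max(c,key=cv2.contourArea)[:,0]
    w=np.array([onz(p,q,z)[:2] for q in c],np.float32)
    (cx,cy),(a,b),an=cv2.minAreaRect(w); return np.round([cx,cy,a,b,an],3)
for t,z in(("scale_plate",.004),("deck",.014),("leaf",.025)):
    for s in bot.silhouettes(p,t)[:5]: print(t,np.round(s["at"]),round(s["score"],2),rect(s["pixels"],z))
s=bot.read_camera("scene")
a=cv2.resize(p["pixels"][190:250,310:400],(540,360),interpolation=cv2.INTER_CUBIC)
b=cv2.resize(s["pixels"][170:220,300:375],(540,360),interpolation=cv2.INTER_CUBIC)
cv2.imwrite("pics/crop.png",np.vstack([a,b])[:,:,::-1][:720]) if 0 else cv2.imwrite("pics/crop.png",cv2.resize(np.hstack([a,b]),(800,267))[:,:,::-1])
print(bot.get_obs()["eef_rot"])
print(s.keys(), bot.read_camera("wrist")["T_tool_cam"])
E
```

```text
scale_plate [350. 217.] 0.9 [ 0.505 -0.209  0.08   0.12   4.676]
scale_plate [282. 220.] 0.87 [ 4.660e-01 -2.900e-02  1.210e-01  7.500e-02  7.155e+01]
scale_plate [332. 271.] 0.69 [ 0.345 -0.166  0.078  0.122 76.573]
scale_plate [388. 268.] 0.56 [ 0.375 -0.335  0.076  0.121 59.44 ]
deck [208. 159.] 0.7 [ 0.622  0.202  0.175  0.094 82.299]
deck [197. 191.] 0.58 [ 0.562  0.206  0.221  0.22  82.547]
leaf [208. 159.] 0.73 [ 0.619  0.2    0.171  0.093 83.171]
[[ 3.49244500e-01  9.37031632e-01  6.71969309e-06]
 [ 9.37031631e-01 -3.49244500e-01  3.62570195e-05]
 [ 3.63207900e-05 -6.36599969e-06 -9.99999999e-01]]
dict_keys(['pixels', 'fx', 'fy', 'cx', 'cy', 'xyz', 'attitude', 'shot']) [[ 9.99999773e-01  5.78999442e-04 -3.43949533e-04  4.28977830e-04]
 [-4.44324512e-04  9.51025589e-01  3.09111843e-01 -7.98472117e-02]
 [ 5.06080392e-04 -3.09111621e-01  9.51025631e-01 -1.77236904e-01]
 [ 0.00000000e+00  0.00000000e+00  0.00000000e+00  1.00000000e+00]]
```

View pics/crop.png

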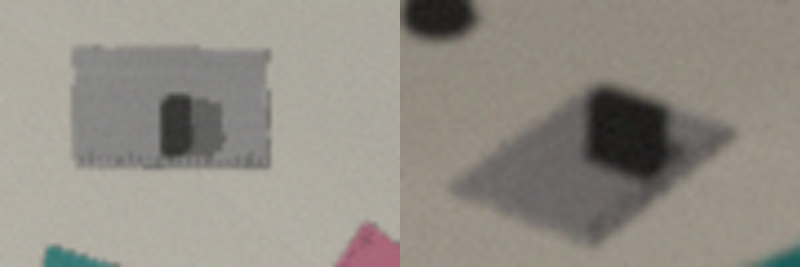

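The steel plate is confirmed: bare grey, with black marks along its near (rear) edge and the front edge facing away. I'll travel above it for a close wrist look.

>>> send_rows --rows '[[[-0.039,0.0295,0.004,0,0,0,-1],[-0.039,0.0295,0.004,0,0,0,-1],[-0.039,0.0295,0.004,0,0,0,-1],[-0.039,0.0295,0.004,0,0,0,-1],[-0.039,0.0295,0.004,0,0,0,-1],[-0.039,0.0295,0.004,0,0,0,-1],[-0.039,0.0295,0.004,0,0,0,-1],[-0.039,0.0295,0.004,0,0,0,-1],[-0.039,0.0295,0.004,0,0,0,-1]]]'

```text
time: 1.9
ee_pos: [0.362, 0.2091, 0.1623]
eef_rot: [[0.349, 0.937, 0.001], [0.937, -0.349, 0.0], [0.001, 0.001, -1.0]]
ft_force: [1.3, 0.5, -0.2]
opening: 0.0857
```

>>> send_rows --rows '[[[-0.039,0.0295,0.004,0,0,0,-1],[-0.039,0.0295,0.004,0,0,0,-1],[-0.039,0.0295,0.004,0,0,0,-1],[-0.039,0.0295,0.004,0,0,0,-1],[-0.039,0.0295,0.004,0,0,0,-1],[-0.039,0.0295,0.004,0,0,0,-1],[-0.039,0.0295,0.004,0,0,0,-1],[-0.039,0.0295,0.004,0,0,0,-1],[-0.039,0.0295,0.004,0,0,0,-1]]]'

```text
time: 2.8
ee_pos: [0.4883, -0.2131, 0.1262]
eef_rot: [[0.35, 0.937, 0.001], [0.937, -0.35, -0.0], [0.0, 0.001, -1.0]]
ft_force: [0.7, 1.3, 0.4]
opening: 0.0853
```

>>> send_rows --rows '[[[0,0,0,0,0,-0.119,-1],[0,0,0,0,0,-0.119,-1],[0,0,0,0,0,-0.119,-1],[0,0,0,0,0,0,-1],[0,0,0,0,0,0,-1]]]'

```text
time: 3.3
ee_pos: [0.4881, -0.2107, 0.1263]
eef_rot: [[0.003, 1.0, 0.0], [1.0, -0.003, -0.0], [-0.0, 0.0, -1.0]]
ft_force: [-0.4, -0.8, -0.1]
opening: 0.0854
```

```bash
cat >> h.py <<'E'
def contour(m):
    c,_=cv2.findContours(m.astype(np.uint8),cv2.RETR_EXTERNAL,cv2.CHAIN_APPROX_NONE)
    return max(c,key=cv2.contourArea)[:,0]
def rect(p,m,z,o=None):
    w=np.array([onz(p,q,z,o)[:2] for q in contour(m)],np.float32)
    (cx,cy),(a,b),an=cv2.minAreaRect(w); return np.round([cx,cy,a,b,an],4)
E
python3 - <<'E'
from h import *
o=bot.get_obs(); p=bot.read_camera("wrist"); save(p,"w1.png")
print(o["time"],o["ee_pos"],o["eef_rot"][:2],o["opening"],p["fx"])
for s in bot.silhouettes(p,"scale_plate")[:3]: print(s["at"],s["score"],rect(p,s["pixels"],.004,o))
for t in("scale_plate","edge_left","edge_right"):
    for s in bot.place_of(p,t)[:3]: print(t,s["at"],round(s["score"],2),np.round(onz(p,s["at"],.001,o),4))
E
```

```text
3.3 [ 0.48814729 -0.21073527  0.1262757 ] [[ 3.28291203e-03  9.99994605e-01  1.14513081e-04]
 [ 9.99994605e-01 -3.28289913e-03 -1.12684393e-04]] 0.08540155963256224 375.4560429594091
[108.2, 51.7] 0.9 [ 0.3781 -0.3375  0.0763  0.113  59.6323]
[338.6, 40.1] 0.83 [ 3.72500e-01 -1.70500e-01  7.71000e-02  6.32000e-02  7.89148e+01]
[498.9, 159.6] 0.64 [ 4.64500e-01 -2.84000e-02  1.22900e-01  7.63000e-02  7.07564e+01]
scale_plate [505.1, 161.1] 0.88 [ 0.4647 -0.029   0.001 ]
scale_plate [110.7, 37.8] 0.61 [ 0.3723 -0.3362  0.001 ]
scale_plate [282.4, 211.1] 0.59 [ 0.5069 -0.21    0.001 ]
edge_left [356.4, 243.0] 0.69 [ 0.5364 -0.1456  0.001 ]
edge_left [33.1, 90.0] 0.68 [ 0.4087 -0.401   0.001 ]
edge_left [545.8, 224.3] 0.65 [0.5195 0.0157 0.001 ]
edge_right [373.3, 90.9] 0.69 [ 0.4101 -0.14    0.001 ]
edge_right [416.7, 176.9] 0.62 [ 0.4777 -0.0994  0.001 ]
```

View pics/w1.png

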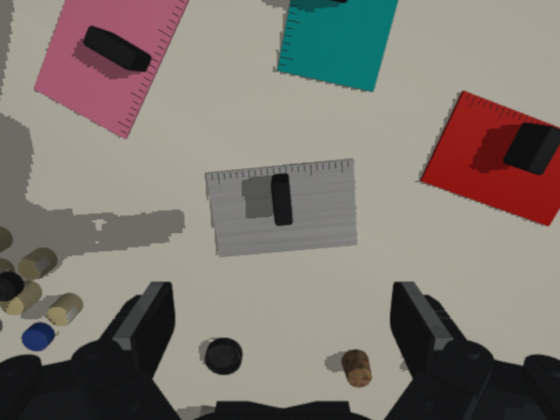

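The steel plate has its corners at about (207,173), (353,159), (356,244) and (219,256), with the grip top at (282,178–225). The marks face the robot. I'll refine the corners on the image.

```bash
python3 - <<'E'
from h import *
o=bot.get_obs(); p=bot.read_camera("wrist")
g=p["pixels"].astype(int); hsv=cv2.cvtColor(p["pixels"],cv2.COLOR_RGB2HSV)
v=hsv[...,2]; print(v[245,230],v[230,320],v[270,300],v[140,300],v[200,180])
m=(v<int(0.5*(int(np.median(v[230:240,300:340]))+int(np.median(v[262:275,260:340])))))
k=np.zeros_like(m); k[150:262,200:362]=1; m&=k
m=cv2.morphologyEx(m.astype(np.uint8),cv2.MORPH_OPEN,np.ones((7,7)))
r=rect(p,m,.004,o); print("plate",r)
ys,xs=np.nonzero(m); print(xs.min(),xs.max(),ys.min(),ys.max())
b=(v<60)&k.astype(bool); b=cv2.morphologyEx(b.astype(np.uint8),cv2.MORPH_OPEN,np.ones((5,5)))
print("grip side+top", rect(p,b,.0375,o))
C=np.array([onz(p,q,.004,o)[:2] for q in [(207,173),(353,159),(356,244),(219,256)]])
print(C.round(4),C.mean(0)); 
print([round(np.linalg.norm(C[i]-C[(i+1)%4]),4) for i in range(4)])
a=C[2]-C[3]; bb=C[1]-C[0]; print("yaw",np.degrees(np.arctan2(-a[0],a[1])),np.degrees(np.arctan2(-bb[0],bb[1])))
E
```

```text
120 130 165 169 165
plate [ 0.5043 -0.211   0.0764  0.1232  5.3828]
205 356 159 256
grip side+top [ 0.4861 -0.2111  0.0392  0.0136  5.3394]
[[ 0.4734 -0.2711]
 [ 0.462  -0.1532]
 [ 0.5359 -0.1464]
 [ 0.5472 -0.2653]] [ 0.50462598 -0.20899441]
[np.float64(0.1185), np.float64(0.0742), np.float64(0.1194), np.float64(0.074)]
yaw 5.418734373473465 5.514647495018787
```

Plate yaw is +5.4° and its grip centre is at about (0.489, -0.211). Both fit the given sizes. Next I descend and grasp.

>>> send_rows --rows '[[[0,0.001,0.03,0,0,-0.0975,-1],[0,0,0.03,0,0,0,-1],[0,0,0.03,0,0,0,-1],[0,0,0.02,0,0,0,-1],[0,0,0.0065,0,0,0,-1],[0,0,0,0,0,0,-1]]]'

```text
time: 4.2
ee_pos: [0.4889, -0.2106, 0.0093]
eef_rot: [[-0.097, 0.995, -0.001], [0.995, 0.097, 0.0], [0.001, -0.001, -1.0]]
ft_force: [-0.1, -0.8, -0.2]
opening: 0.0856
```

>>> send_rows --rows '[[[0,0,0,0,0,0,1],[0,0,0,0,0,0,1],[0,0,0,0,0,0,1],[0,0,0,0,0,0,1],[0,0,0,0,0,0,1],[0,0,0,0,0,0,1],[0,0,0,0,0,0,1],[0,0,0,0,0,0,1]]]' --grip_force 90

```text
time: 5.0
ee_pos: [0.4891, -0.2108, 0.0097]
eef_rot: [[-0.097, 0.995, -0.0], [0.995, 0.097, 0.0], [0.0, -0.0, -1.0]]
ft_force: [0.6, -0.7, 0.3]
opening: -0.0
```

The opening reads 0, so the fingers closed on nothing. I'll look before doing anything else.

```bash
python3 - <<'E'
from h import *
o=bot.get_obs(); p=bot.read_camera("wrist"); s=bot.read_camera("scene"); t=bot.read_camera("top")
a=p["pixels"]; b=cv2.resize(s["pixels"][140:260,260:420],(560,420)); c=cv2.resize(t["pixels"][180:255,300:400],(560,420))
cv2.imwrite("pics/g1.png",cv2.resize(np.hstack([a,b]),(800,300))[:,:,::-1]); print(o["opening"],o["ee_pos"],o["qpos"])
E
```

```text
-3.349967042403343e-05 [ 0.4891112  -0.21077888  0.00968503] [-2.60566629e+01 -4.42103565e+00  1.11848999e+02 -1.57105890e-03
  7.25763252e+01 -1.21650578e+02]
```

View pics/g1.png

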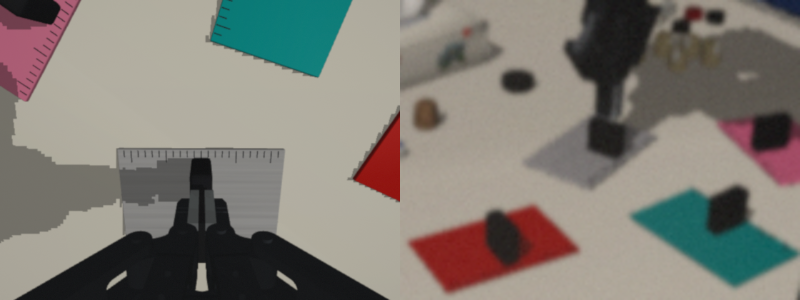

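```bash
python3 - <<'E'
from h import *
o=bot.get_obs(); p=bot.read_camera("wrist")
cv2.imwrite("pics/g2.png",cv2.resize(p["pixels"][190:390,150:410],(780,600),interpolation=cv2.INTER_CUBIC)[:,:,::-1])
for q in [(164,210),(398,210)]: print(onz(p,q,.004,o).round(4))
for q in [(280,221),(280,266)]: print("gripz.0375",onz(p,q,.0375,o).round(4))
R=np.array(o["eef_rot"]);t=np.array(o["ee_pos"])
for d in (0,-.0187,-.04): print("tool z",d,proj(p,t+R@[0,0,d],o).round(0))
pl=np.array([.5045,-.21]);y=np.radians(5.4);c,s=np.cos(y),np.sin(y)
def P(x,yy,z): return [pl[0]+c*x-s*yy,pl[1]+s*x+c*yy,z]
for q in [(-.0375,-.06,.004),(-.0375,.06,.004),(-.032,0,.0375),(.002,0,.0375)]: print(q,proj(p,P(*q),o).round(0))
E
```

```text
[ 0.4744 -0.2724  0.004 ]
[ 0.4627 -0.1532  0.004 ]
gripz.0375 [ 0.4627 -0.2137  0.0375]
gripz.0375 [ 0.4836 -0.2117  0.0375]
tool z 0 [281. 252.]
tool z -0.0187 [281. 268.]
tool z -0.04 [281. 292.]
(-0.0375, -0.06, 0.004) [162. 207.]
(-0.0375, 0.06, 0.004) [397. 208.]
(-0.032, 0, 0.0375) [279. 243.]
(0.002, 0, 0.0375) [279. 311.]
```

View pics/g2.png

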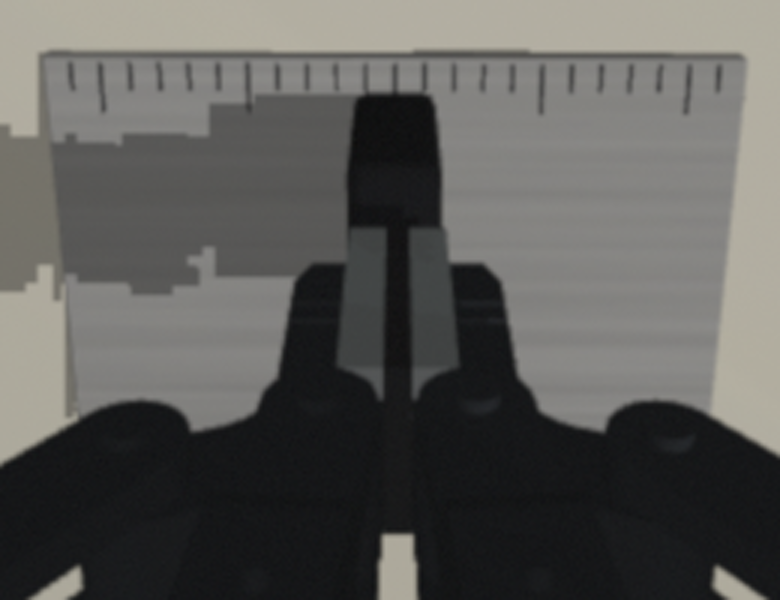

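The plate hasn't moved and there is no contact force. In this view and the first wrist view alike, the fingertips appear about 32 mm further back than the stated TCP: near edge at row 266 now, where about 229 was expected. So the tips hover at z ≈ 0.041, just above the grip top at 0.0375. I'll open, go 30 mm lower in small steps while watching the force, then close.

>>> send_rows --rows '[[[0,0,0,0,0,0,-1],[0,0,0,0,0,0,-1],[0,0,0,0,0,0,-1],[0,0,0,0,0,0,-1],[0,0,0,0,0,0,-1],[0,0,0.005,0,0,0,-1],[0,0,0.005,0,0,0,-1],[0,0,0,0,0,0,-1]]]'

```text
time: 6.0
ee_pos: [0.4886, -0.2105, -0.0014]
eef_rot: [[-0.098, 0.995, -0.001], [0.995, 0.098, 0.001], [0.001, -0.001, -1.0]]
ft_force: [0.4, -0.0, -0.2]
opening: 0.0853
```

>>> send_rows --rows '[[[0,0,0.005,0,0,0,-1],[0,0,0.005,0,0,0,-1],[0,0,0.005,0,0,0,-1],[0,0,0.004,0,0,0,-1],[0,0,0,0,0,0,-1]]]'

```text
time: 6.5
ee_pos: [0.4888, -0.2106, -0.0201]
eef_rot: [[-0.098, 0.995, -0.001], [0.995, 0.098, 0.0], [0.001, -0.001, -1.0]]
ft_force: [-0.4, 0.8, 0.8]
opening: 0.0853
```

```bash
python3 - <<'E'
from h import *
o=bot.get_obs(); p=bot.read_camera("wrist"); save(p,"g3.png"); print(o["ft_force"],o["ee_pos"])
E
```

```text
[-0.38732587  0.76924681  0.7858864 ] [ 0.48878907 -0.21058414 -0.02005337]
```

View pics/g3.png

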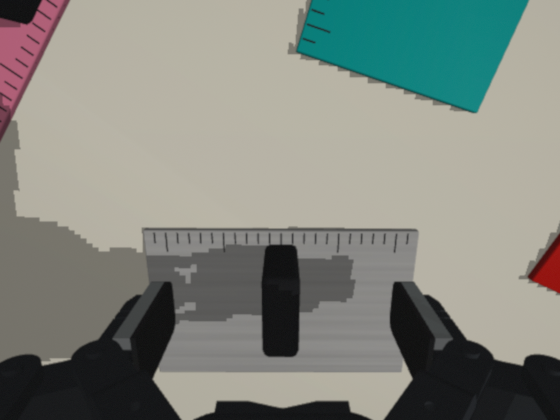

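No contact at reported z = -0.020, so the tips really are higher than the stated TCP. The pads straddle the grip, seen at cols 263–299, rows 245–355. Closing.

>>> send_rows --rows '[[[0,0,0,0,0,0,1],[0,0,0,0,0,0,1],[0,0,0,0,0,0,1],[0,0,0,0,0,0,1],[0,0,0,0,0,0,1],[0,0,0,0,0,0,1],[0,0,0,0,0,0,1]]]' --grip_force 100

```text
time: 7.25
ee_pos: [0.4893, -0.2108, -0.0189]
eef_rot: [[-0.098, 0.995, 0.0], [0.995, 0.098, -0.0], [-0.0, 0.0, -1.0]]
ft_force: [-1.9, 0.9, 6.1]
opening: 0.0124
```

```bash
python3 - <<'E'
from h import *
p=bot.read_camera("top"); o=bot.get_obs(); 
print(o["opening"],o["ft_force"])
for t,z in(("deck",.014),("leaf",.025)):
    for s in bot.silhouettes(p,t)[:3]: print(t,np.round(s["at"]),round(s["score"],2),rect(p,s["pixels"],z))
E
```

```text
0.012016606312813323 [-1.50077135  1.05923985  5.44088582]
deck [197. 190.] 0.56 [ 0.5582  0.2068  0.2262  0.2161 83.713 ]
leaf [206. 158.] 0.55 [ 0.6182  0.2011  0.1689  0.0924 82.3017]
```

The grip is held (opening 12 mm). I'll lift, then move to where the wrist camera sees the whole copy board above the held plate in the image.

>>> send_rows --rows '[[[0,0,-0.015,0,0,0,1],[0,0,-0.03,0,0,0,1],[0,0,-0.045,0,0,0,1],[0,0,-0.045,0,0,0,1],[0,0,-0.045,0,0,0,1],[0,0,-0.045,0,0,0,1],[0,0,-0.03,0,0,0,1],[0,0,-0.015,0,0,0,1]]]'

```text
time: 8.2
ee_pos: [0.4894, -0.2109, 0.2546]
eef_rot: [[-0.098, 0.995, 0.003], [0.995, 0.098, -0.002], [-0.002, 0.003, -1.0]]
ft_force: [1.7, 0.6, -2.4]
opening: 0.0123
```

>>> send_rows --rows '[[[0.02,0.006,0,0,0,0,1],[0.04,0.0126,0,0,0,0,1],[0.045,0.0142,0,0,0,0,1],[0.045,0.0142,0,0,0,0,1],[0.045,0.0142,0,0,0,0,1],[0.045,0.0142,0,0,0,0,1],[0.045,0.0142,0,0,0,0,1],[0.045,0.0142,0,0,0,0,1],[0.04,0.0126,0,0,0,0,1],[0.03,0.0095,0,0,0,0,1]]]'

```text
time: 9.2
ee_pos: [0.575, 0.2021, 0.2496]
eef_rot: [[-0.099, 0.995, -0.002], [0.995, 0.099, -0.0], [-0.0, -0.002, -1.0]]
ft_force: [0.2, -0.6, -1.9]
opening: 0.012
```

>>> send_rows --rows '[[[0,0,0,0,0,0.076,1],[0,0,0,0,0,0.077,1],[0,0,0,0,0,0.076,1],[0,0,0,0,0,0,1],[0,0,0,0,0,0,1]]]'

```text
time: 9.7
ee_pos: [0.5752, 0.1995, 0.2502]
eef_rot: [[0.129, 0.992, -0.001], [0.992, -0.129, -0.0], [-0.0, -0.001, -1.0]]
ft_force: [-1.0, -0.3, -1.0]
opening: 0.0122
```

```bash
python3 - <<'E'
from h import *
o=bot.get_obs(); p=bot.read_camera("wrist"); save(p,"d1.png"); print(o["time"],o["ft_force"],o["ee_pos"],o["eef_rot"][:2],o["opening"])
np.savez("d1.npz",pos=o["ee_pos"],rot=o["eef_rot"],pix=p["pixels"])
for t,z in(("deck",.014),("leaf",.025)):
    for s in bot.silhouettes(p,t)[:3]: print(t,np.round(s["at"]),round(s["score"],2),rect(p,s["pixels"],z,o))
E
```

```text
9.7 [-0.96531653 -0.25363364 -0.99419498] [0.57520881 0.19951702 0.25015541] [[ 1.28721621e-01  9.91680376e-01 -8.80409372e-04]
 [ 9.91680706e-01 -1.28721875e-01 -2.38082820e-04]] 0.01215244629808401
deck [290. 109.] 0.92 [ 0.5508  0.2103  0.2207  0.197  82.627 ]
leaf [286. 193.] 0.56 [6.06900e-01 2.02800e-01 1.71100e-01 7.59000e-02 8.26392e+01]
leaf [282. 271.] 0.38 [ 0.7419  0.1786  0.3165  0.1994 82.2824]
```

View pics/d1.png

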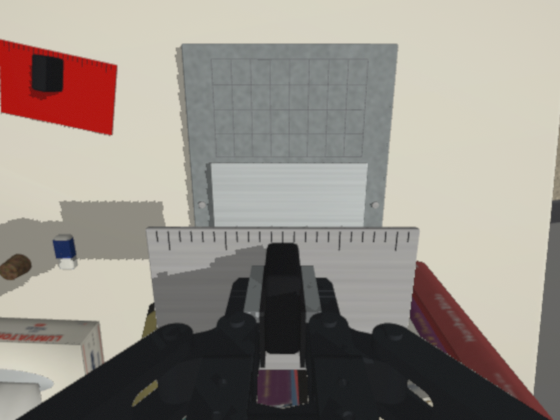

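The board's near corners are at (183,45) and (396,45), the leaf's front corners at (211,163) and (366,164), and the held plate's rear corners at (148,227) and (418,228). The tool is aligned with the board. I'll fit these edges precisely.

```bash
python3 - <<'E'
from h import *
o=bot.get_obs(); p=bot.read_camera("wrist")
g=cv2.GaussianBlur(cv2.cvtColor(p["pixels"],cv2.COLOR_RGB2GRAY),(3,3),0).astype(float)
def hline(c0,c1,r0,r1):   # row of strongest vertical gradient, per column -> robust line
    cs=np.arange(c0,c1); rs=[]
    d=np.abs(np.diff(g[r0:r1],axis=0))
    for c in cs:
        k=d[:,c]; i=k.argmax(); w=k[max(0,i-1):i+2]; rs.append(r0+max(0,i-1)+.5+(w*np.arange(len(w))).sum()/w.sum())
    rs=np.array(rs); q=np.column_stack([cs,rs]).astype(np.float32)
    vx,vy,x,y=cv2.fitLine(q,cv2.DIST_HUBER,0,.01,.01).ravel(); f=lambda c:(c,y+(c-x)*vy/vx)
    return f
y=np.arctan2(o["eef_rot"][1][1],o["eef_rot"][0][1]); R2=np.array(o["eef_rot"])[:2,:2].astype(float)
def tool(q,z): return R2.T@(onz(p,q,z,o)[:2]-np.array(o["ee_pos"])[:2])
for n,a,z,cc in(("deck near",(195,385,38,52),.014,(183,396)),("leaf front",(216,362,156,170),.025,(211,366)),("plate rear",(152,240,221,234),None,(148,418)),("plate rearR",(325,414,221,234),None,(148,418))):
    f=hline(*a); zz=z if z else o["ee_pos"][2]+.0189+.004
    A,B=tool(f(cc[0]),zz),tool(f(cc[1]),zz)
    print(n,np.round(A*1000,1),np.round(B*1000,1),"len",round(np.linalg.norm(B-A)*1000,1),"angle",np.degrees(np.arctan2(B[1]-A[1],B[0]-A[0])).round(2))
E
```

```text
deck near [ -99.9 -124.4] [ 115.6 -124.5] len 215.4 angle -0.03
leaf front [-76.6  -3.9] [91.3 -3.9] len 167.8 angle 0.01
plate rear [-58.4 -21.9] [ 59.8 -24.6] len 118.1 angle -1.34
plate rearR [-58.3 -22.8] [ 60.  -22.5] len 118.2 angle 0.16
```

All of it fits the given sizes: near edge to leaf is 120.5 mm, and the plate's rear edge is at -22.6 mm. I need to back off 74 mm and go 7 mm left, then descend onto the free half of the board.

>>> send_rows --rows '[[[0.003,-0.02,0,0,0,0,1],[0.004,-0.034,0,0,0,0,1],[0,-0.02,0.015,0,0,0,1],[0,0,0.035,0,0,0,1],[0,0,0.045,0,0,0,1],[0,0,0.045,0,0,0,1],[0,0,0.045,0,0,0,1],[0,0,0.035,0,0,0,1],[0,0,0.02,0,0,0,1],[0,0,0.008,0,0,0,1]]]'

```text
time: 10.9
ee_pos: [0.5019, 0.2158, 0.0004]
eef_rot: [[0.13, 0.991, -0.003], [0.991, -0.13, -0.001], [-0.001, -0.003, -1.0]]
ft_force: [0.1, 0.1, -1.5]
opening: 0.0126
```

>>> send_rows --rows '[[[0,0,0.002,0,0,0,1],[0,0,0.002,0,0,0,1],[0,0,0.001,0,0,0,1],[0,0,0,0,0,0,1]]]'

```text
time: 11.3
ee_pos: [0.5034, 0.2164, -0.0014]
eef_rot: [[0.131, 0.991, 0.001], [0.991, -0.131, 0.0], [0.001, 0.001, -1.0]]
ft_force: [0.2, 0.2, -1.4]
opening: 0.0119
```

>>> send_rows --rows '[[[0,0,0.001,0,0,0,1],[0,0,0.001,0,0,0,1],[0,0,0,0,0,0,1]]]'

```text
time: 11.6
ee_pos: [0.5029, 0.2162, -0.0043]
eef_rot: [[0.131, 0.991, -0.0], [0.991, -0.131, -0.0], [-0.0, -0.0, -1.0]]
ft_force: [-0.3, 0.1, -1.2]
opening: 0.0121
```

>>> send_rows --rows '[[[0,0,0.0007,0,0,0,1],[0,0,0.0005,0,0,0,1],[0,0,0,0,0,0,1]]]'

```text
time: 11.9
ee_pos: [0.503, 0.2163, -0.0049]
eef_rot: [[0.131, 0.991, 0.0], [0.991, -0.131, -0.0], [-0.0, 0.0, -1.0]]
ft_force: [-4.3, -1.3, 6.1]
opening: 0.0122
```

Touchdown at z = -0.0049, exactly as predicted. I'll slide to just short of the leaf and check before entering.

>>> send_rows --rows '[[[0,0.003,-0.0004,0,0,0,1],[0,0.004,0,0,0,0,1],[0,0.004,0,0,0,0,1],[0,0.002,0,0,0,0,1],[0,0,0,0,0,0,1]]]'

```text
time: 12.4
ee_pos: [0.5165, 0.2146, -0.0049]
eef_rot: [[0.131, 0.991, 0.001], [0.991, -0.131, 0.0], [0.0, 0.001, -1.0]]
ft_force: [1.3, 0.1, 2.9]
opening: 0.0117
```

```bash
python3 - <<'E'
from h import *
o=bot.get_obs(); p=bot.read_camera("wrist"); s=bot.read_camera("scene"); save(p,"s1w.png")
a=p["pixels"]; b=cv2.resize(s["pixels"][205:330,85:260],(588,420),interpolation=cv2.INTER_CUBIC)
cv2.imwrite("pics/s1.png",cv2.resize(np.hstack([a,b]),(800,293))[:,:,::-1]); print(o["ee_pos"],o["ft_force"],o["wrist_torque"])
E
```

```text
[ 0.51647528  0.21456312 -0.00490891] [1.28048903 0.09282063 2.92844949] [ 0.0022373  -0.12921381 -0.01368908]
```

View pics/s1.png

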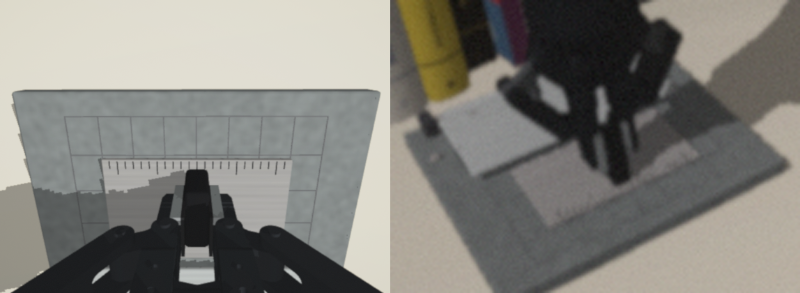

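The plate lies flat and square on the board, centred on the leaf (plate cols 102–292 within board cols 12–380) and just short of it. I'll slide it in.

>>> send_rows --rows '[[[0,0.003,0,0,0,0,1],[0,0.003,0,0,0,0,1],[0,0.003,0,0,0,0,1],[0,0.003,0,0,0,0,1],[0,0,0,0,0,0,1]]]'

```text
time: 13.0
ee_pos: [0.528, 0.213, -0.0049]
eef_rot: [[0.131, 0.991, 0.0], [0.991, -0.131, 0.0], [0.0, 0.0, -1.0]]
ft_force: [-0.5, 1.3, 5.5]
opening: 0.0117
```

>>> send_rows --rows '[[[0,0.004,0,0,0,0,1],[0,0.004,0,0,0,0,1],[0,0.004,0,0,0,0,1],[0,0.002,0,0,0,0,1],[0,0,0,0,0,0,1]]]'

```text
time: 13.5
ee_pos: [0.5418, 0.2112, -0.0048]
eef_rot: [[0.131, 0.991, 0.0], [0.991, -0.131, 0.0], [0.0, 0.0, -1.0]]
ft_force: [-1.9, -0.3, 5.9]
opening: 0.0117
```

```bash
python3 - <<'E'
from h import *
o=bot.get_obs(); p=bot.read_camera("wrist"); save(p,"s2w.png"); print(o["ee_pos"],o["ft_force"])
g=cv2.GaussianBlur(cv2.cvtColor(p["pixels"],cv2.COLOR_RGB2GRAY),(3,3),0).astype(float)
R2=np.array(o["eef_rot"])[:2,:2]
def tool(q,z): return R2.T@(onz(p,q,z,o)[:2]-np.array(o["ee_pos"])[:2])
# rows of strong edges at a few columns
for c in (160,180,200,220,240,320,340,360,380,400):
    d=np.diff(g[:,c-3:c+4].mean(1)); i=[r for r in range(20,260) if abs(d[r])>6 and abs(d[r])==abs(d[r-3:r+4]).max()]
    print(c,[(r,int(d[r]),round(tool((c,r+.5),.014 if k==0 else .018)[1]*1000,1)) for k,r in enumerate(i)])
E
```

```text
[ 0.54181967  0.21122307 -0.00484733] [-1.87576218 -0.27106609  5.85691868]
160 [(64, -32, np.float64(-88.9)), (102, -8, np.float64(-74.6)), (166, 8, np.float64(-49.0)), (219, -10, np.float64(-25.6)), (228, 22, np.float64(-21.4))]
180 [(64, -34, np.float64(-88.9)), (102, -7, np.float64(-74.6)), (166, 7, np.float64(-49.0)), (219, -10, np.float64(-25.6)), (228, 24, np.float64(-21.4)), (241, 8, np.float64(-15.3))]
200 [(64, -33, np.float64(-88.9)), (102, -8, np.float64(-74.6)), (164, -7, np.float64(-49.9)), (219, -11, np.float64(-25.6)), (228, 24, np.float64(-21.4)), (241, 7, np.float64(-15.3))]
220 [(64, -32, np.float64(-88.9)), (102, -8, np.float64(-74.6)), (166, 8, np.float64(-49.0)), (219, -10, np.float64(-25.6)), (228, 24, np.float64(-21.5)), (257, -19, np.float64(-7.5))]
240 [(64, -34, np.float64(-88.9)), (102, -11, np.float64(-74.6)), (164, -8, np.float64(-49.9)), (228, 26, np.float64(-21.5)), (248, -19, np.float64(-11.9))]
320 [(63, -34, np.float64(-89.3)), (102, -8, np.float64(-74.6)), (163, -10, np.float64(-50.3)), (219, -9, np.float64(-25.7)), (228, 23, np.float64(-21.5))]
340 [(64, -33, np.float64(-88.9)), (102, -8, np.float64(-74.7)), (163, -9, np.float64(-50.3)), (219, -11, np.float64(-25.7)), (228, 23, np.float64(-21.5)), (249, 8, np.float64(-11.4))]
360 [(64, -34, np.float64(-88.9)), (102, -7, np.float64(-74.7)), (105, 7, np.float64(-73.5)), (166, 10, np.float64(-49.0)), (219, -11, np.float64(-25.7)), (228, 22, np.float64(-21.5)), (241, 8, np.float64(-15.3))]
380 [(64, -35, np.float64(-88.9)), (102, -8, np.float64(-74.7)), (166, 9, np.float64(-49.0)), (219, -11, np.float64(-25.7)), (228, 22, np.float64(-21.5))]
400 [(63, -32, np.float64(-89.3)), (102, -7, np.float64(-74.7)), (166, 7, np.float64(-49.0)), (219, -11, np.float64(-25.7)), (228, 22, np.float64(-21.5))]
```

The edges are parallel (no row tilt across the plate). The front edge is at board x ≈ +32.4, about 2.6 mm short of the stop. I'll creep in.

>>> send_rows --rows '[[[0,0.001,0,0,0,0,1],[0,0.001,0,0,0,0,1],[0,0,0,0,0,0,1]]]'

```text
time: 13.85
ee_pos: [0.5435, 0.211, -0.0049]
eef_rot: [[0.131, 0.991, -0.0], [0.991, -0.131, 0.0], [0.0, -0.0, -1.0]]
ft_force: [-3.9, 0.8, 6.6]
opening: 0.012
```

>>> send_rows --rows '[[[0,0.001,0,0,0,0,1],[0,0,0,0,0,0,1],[0,0,0,0,0,0,1]]]'

```text
time: 14.15
ee_pos: [0.5444, 0.2109, -0.0049]
eef_rot: [[0.131, 0.991, -0.0], [0.991, -0.131, 0.0], [0.0, -0.0, -1.0]]
ft_force: [-5.0, 1.2, 6.0]
opening: 0.012
```

>>> send_rows --rows '[[[0,0.0007,0,0,0,0,1],[0,0,0,0,0,0,1],[0,0,0,0,0,0,1]]]'

```text
time: 14.45
ee_pos: [0.5445, 0.2108, -0.0049]
eef_rot: [[0.131, 0.991, -0.002], [0.991, -0.131, 0.0], [-0.0, -0.002, -1.0]]
ft_force: [-11.3, 0.9, 10.4]
opening: 0.0121
```

The stop is met: travel was 2.7 mm as predicted, and the force jumped to 11 N. I'll settle, press slightly and check.

>>> send_rows --rows '[[[0,0,0.0003,0,0,0,1],[0,0,0,0,0,0,1],[0,0,0,0,0,0,1],[0,0,0,0,0,0,1]]]'

```text
time: 14.85
ee_pos: [0.5445, 0.2108, -0.0049]
eef_rot: [[0.131, 0.991, -0.002], [0.991, -0.131, 0.0], [-0.0, -0.002, -1.0]]
ft_force: [-12.6, -0.2, 15.0]
opening: 0.0119
```

```bash
python3 - <<'E'
from h import *
o=bot.get_obs(); p=bot.read_camera("wrist"); save(p,"s3w.png")
g=cv2.GaussianBlur(cv2.cvtColor(p["pixels"],cv2.COLOR_RGB2GRAY),(3,3),0).astype(float)
R2=np.array(o["eef_rot"])[:2,:2]
def tool(q,z): return R2.T@(onz(p,q,z,o)[:2]-np.array(o["ee_pos"])[:2])
def sub(c,r0,r1):
    d=np.abs(np.diff(g[r0:r1,c-3:c+4].mean(1))); i=d.argmax(); w=d[i-1:i+2]; return r0+i-1+.5+(w*[0,1,2]).sum()/w.sum()
for c in (160,190,210,350,380,400):
    a,b=sub(c,50,75),sub(c,223,234); print(c,round(a,2),round(b,2),round((tool((c,b),.018)[1]-tool((c,a),.014)[1])*1000,2))
s=bot.read_camera("scene"); b=cv2.resize(s["pixels"][205:330,85:260],(588,420),interpolation=cv2.INTER_CUBIC)
cv2.imwrite("pics/s3.png",cv2.resize(np.hstack([p["pixels"],b]),(800,293))[:,:,::-1])
for _ in range(3): o=bot.get_obs(); print(o["time"],np.round(o["ft_force"],1),np.round(o["wrist_torque"],2)); bot.read_camera("top")
E
```

```text
160 56.57 228.64 70.41
190 56.57 228.58 70.38
210 56.57 228.6 70.39
350 56.43 228.75 70.5
380 56.44 228.76 70.5
400 56.4 228.75 70.5
14.95 [-13.4  -0.5  13.7] [-0.06  2.04  0.06]
15.0 [-14.1  -0.9  14.2] [-0.03  1.95  0.03]
15.05 [-13.1  -0.2  14.3] [-0.06  2.04  0.07]
```

View pics/s3.png

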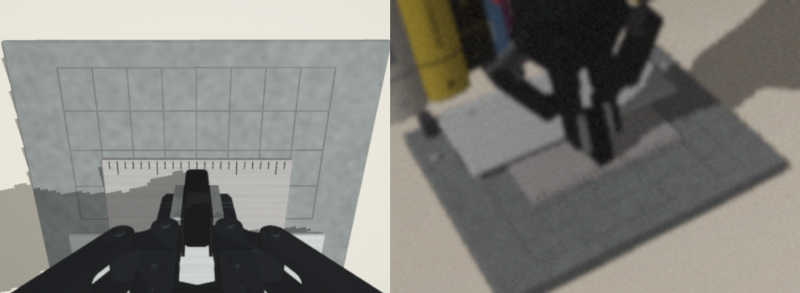

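The plate's rear edge sits 70.4–70.5 mm from the board's near edge, against 70 ideal, with 0.1 mm skew. The leaf is down, with the plate's front part beneath it. I'll ease both pushes slightly toward 10 N.

>>> send_rows --rows '[[[0,-0.0003,-0.0002,0,0,0,1],[0,0,0,0,0,0,1],[0,0,0,0,0,0,1],[0,0,0,0,0,0,1],[0,0,0,0,0,0,1]]]'

```text
time: 15.6
ee_pos: [0.5445, 0.2108, -0.0049]
eef_rot: [[0.131, 0.991, -0.001], [0.991, -0.131, 0.0], [-0.0, -0.001, -1.0]]
ft_force: [-8.6, 0.1, 9.4]
opening: 0.0117
```

```bash
python3 - <<'E'
from h import *
o=bot.get_obs(); print(np.round(o["ft_force"],1),o["opening"],o["ee_pos"]); print(bot.finish_job())
E
```

```text
[-8.6  0.1  9.4] 0.01173612199452973 [ 0.54449624  0.21080133 -0.00490012]
the job is handed in; nothing more can be done
None
```

I handed the job in at about 15.6 s. The steel plate is against the stop under the leaf, still gripped and pressed flat on the board. `finish_job` reports no verdict, so the result rests on my own checks.

**What I did:** I picked the bare-steel plate out from the red, teal and pink look-alikes and laid it on the free half of the board. I then slid it squarely under the leaf until the force rose at the stop. The path stayed well clear of the lens cap, cork and eraser. I didn't re-measure them at the end.

**Last checks:**
- **Depth:** the plate's rear edge is 70.4–70.5 mm from the board's near edge, against 70 mm ideal. That is within camera error.
- **Squareness:** the skew is about 0.1 mm across the plate.
- **Forces:** the push down is about 9.4 N and the push against the stop about 8.6 N.
- **Grip:** the fingers still hold the grip, though the opening reads 12 mm where the grip should be 14 mm.
- **Leaf:** it looks down in the last picture. I judged that by eye and did not measure its angle.

**What disagreed:**
- **Fingertip position:** the fingertips stand about 32 mm further back than the stated TCP. Because of this, my first close shut on air just above the grip, without touching the plate. I corrected the height from the pictures, and the touchdown on the board then came at exactly the predicted height.

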